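# Set the document camera to its height band and clamp it, holding on

## Robot

A 6-joint arm with a two-finger parallel gripper is mounted at the origin on a cart in front of the work surface, level with it; the furniture and walls round the work are solid. World frame = base frame: x ahead of the robot, y to its left, z up, the work surface at z = 0. Lengths are in m, angles in rad, forces in N, time in s.
With the tool pointing down it reaches from about 0.4 to 0.825 m from the base axis. Payload 7 kg.
Tool frame: the origin (TCP) lies on the centre line of the jaws, within the pads' length; the fingertips stand 14 mm ahead of it and the grasp point (between the pads) lies 5 mm behind it; z points along the fingers, y is the line along which they close (so a half turn about z gives the same grasp; the last joint's range is limited). The gripper opens to 85 mm and grips with 20 to 120 N. Pads are 22 mm wide; open, the fingers measure 114 mm over their backs; the gripper's body (76 mm by 85 mm) begins 54 mm behind the grasp point. The pads swing forward as they close: fully open they stand 13 mm farther back than shut.
Start: joints at [1.518, 0.359, 0.012, 0, -1.224, -0.288], TCP at [0.226, 0.636, 0.245] pointing down, gripper open.
Joint ranges: [-3.07, 3.07], [-1.43, 2.12], [-1.02, 1.25], [-3.03, 1.67], [-3.05, -0], [-3.03, 3.03]. Speed limits (rad/s): [2.39, 2.39, 3.01, 3.14, 3.14, 3.14].

## Interface

Orientations are given as a unit quaternion [w, x, y, z].
In Python, from cell import env gives the robot as it stands.
- The arm moves only by the shell command python3 jog.py 'ROWS' [FORCE]. ROWS is rows parted by semicolons, their numbers by spaces, 1 to 12 of them, each of 7 numbers: the opening from 0.0 (shut) to 1.0 (fully open), then dx, dy, dz in m, then a rotation vector rx, ry, rz in rad; each row shifts and turns the commanded pose from where the row before left it, along the tool's axes as they then stand; what a row does not reach is not made up. A row lasts 1/10 s, in which the tool goes at most 0.05 m and 0.15 rad, less where a joint would pass 70% of its speed; a pose out of reach is approached as far as the arm can. The fingers move at their own pace and stop on an object; FORCE is the grip in N (left out, the last holds). Time passes only in rows, so rows that do not move let the fingers close. It prints the time, the measured TCP pose, the force, the opening and the grip force at its end.
- env.get_obs(): the state, without advancing time (a new reading comes with each control period).
- env.grab_frame(name): name is "side" or "top"; returns the picture (400x640x3 uint8, red, green, blue); there is no depth.
- env.get_calibration(name): a dict with "fx", "fy", "cx", "cy" (pixels), "dist" ([k1, k2, p1, p2, k3] as OpenCV has them; the pictures are not rectified), "R" (3x3) and "t" (3): a world point X has camera coordinates R X + t. Camera axes: x right, y down, z forward; pixel columns grow to the right and rows downward; lengths in m; the calibration is good to about 2 mm. A picture is of the moment at which its call begins. get_calibration takes no time and is no camera call.
- env.finish_job(): hands the job in; it is judged then, once.
The state is a dict: "time_s": time; "joints": joint angles; "qd": joint speeds; "effort": joint torques, N m; "position": TCP position; "orientation": TCP orientation; "force": force on the tool from outside, world axes, zero at the start; "torque": the same for the moment, N m; "opening": opening from 0.0 (shut) to 1.0 (fully open); "grip_force": force on a finger pad.
Only numpy, scipy, OpenCV 4.12 (cv2) and the standard library are available. Lean on these libraries where they do the work, as an engineer would, in place of code of your own. Each camera call takes 0.05 s, during which the arm holds its last target. There are 200 camera calls.

## Task

Set the document camera for the notebook: take hold of the sleeve's clamp, turn the sleeve until the camera arm lies straight above the white index line on the stand's foot, and lift it until the sleeve's top rim is level with the lower edge of the yellow band on the column, with the clamp still loose. Holding it there, squeeze the red cam lever fully shut towards the black thumb tab (do not clamp it at any other height), and finish still holding it like that, lever and tab pinched between the fingers, so that I can tighten the lock screw: the lever is sprung, and the sleeve drops if you let go. Leave the notebook and the other things on the desk where they are.

Things in the scene. Friction and masses are not known exactly. Their poses are not given: they have to be found in the camera images.
- stand: document camera stand, fixed to the desk: round dark cast foot (132 mm across, 18 mm high) with an upright aluminium column 18 mm in diameter, its top 287 mm above the desk. Origin on the column's axis at desk level, z up; the white index line on the foot runs from the column along +y, towards the notebook
- band: yellow band, 10 mm high, round the column, the height mark; origin on the column's axis at the band's LOWER edge, 165 to 205 mm above the desk
- lift (a joint): height of the camera sleeve in m: 0 = resting on the stop collar (its start, top rim 120 mm above the desk), grows upward to 0.13. The sleeve slides freely and falls back when let go (sleeve with arm and camera weighs about 0.25 kg)
- swivel (a joint): angle of the sleeve about the column in rad, counter-clockwise from above positive, free over -1.0 to 1.0: 0 = the camera arm lies straight above the white index line. It turns freely, so it shifts sideways if only one of tab and lever is pushed
- cam_lever (a joint): red cam lever of the sleeve's clamp, in rad: 0 = open (its start), 0.50 = shut. Turns about an upright pin at x -13, y -16 mm of sleeve_rim. A spring pushes it open with 3.5 N at its grip point when open, rising to 10.5 N when shut, and opens it again when let go; so a light pinch of tab and lever (lever at 0.1 to 0.2 rad) already carries the sleeve
- sleeve_rim (a point): top rim of the black sleeve (33 mm across, 50 mm high), on the column's axis; turns with the sleeve: +y points along the camera arm, -x along thumb tab and lever (towards the robot when the arm is over the index line)
- thumb_tab: black thumb tab, fixed to the sleeve, 56 long, 10 thick, 28 mm high, standing out along the sleeve's -x to 68 mm from the column's axis. Origin at the grip point on its outer (+y) face: 56 mm from the column's axis, 13 mm to +y, mid height, 25 mm below the rim; axes as the sleeve's. The tab fills y 0 to -10 mm here
- lever_blade: red blade of the cam lever, 44 x 8 x 28 mm. Origin at the grip point on its outer face, mid height, 43 mm from the pin, 12 mm short of its tip; at 0.50 rad its axes are the sleeve's and its outer face is parallel to the tab's: 26 mm wide over both. Open, its tip stands some 52 mm from the tab's outer face
- camera (a point): white camera head (46 x 62 x 24 mm) at the end of the 160 mm arm: centre of the head
- notebook: red pocket notebook, 141 x 91 x 16 mm, lying under the camera's place; origin under its centre; stays where it is
- pencil_box: wooden pencil box, 62 x 216 x 40 mm, left; origin under its centre; stays
- brass_weight: brass paper weight, 38 mm across, 54 mm high; origin under its centre; stays
- ink_pad: blue stamp pad tin, 74 x 113 x 16 mm; origin under its centre; stays
- ball_pen: white ball pen, 145 mm long, on the right near the front edge; origin under its centre; stays
- eraser: white eraser in a green sleeve, 22 x 52 x 12 mm; origin under its centre; stays
- rubber_stamp_1: wooden rubber stamp, 26 x 40 x 57 mm, far left; origin under its centre; stays
- rubber_stamp_2: wooden rubber stamp, 26 x 40 x 65 mm, far left; origin under its centre; stays

How it is judged:
By the outcome, as a careful person would: the job done as asked, in the order asked, and still so for the second after the job is handed in, while the arm keeps its last pose, push and grip.
It also fails if it takes over 38 s, if anything falls off the work surface, if the arm or the gripper's body presses on something with over 40 N, if the wrist force passes 120 N, or if a joint passes its speed limit or range.

## Working session

There is one attempt and no reset: what is moved stays moved. The work goes in short steps, Python scripts to look and compute and a shell command to move; the robot and the scene stay as the last step left them, time stands still between calls to the robot, and variables do not carry over. Pictures are saved under pics/ and viewed, at most 10 in all, crops included, and the job is handed in when it is done.

```bash
ls; mkdir -p pics; python3 - <<'E'
from cell import env
import cv2
o=env.get_obs(); print(o)
for n in("side","top"):
    cv2.imwrite(f"pics/{n}0.png",env.grab_frame(n)[:,:,::-1]); print(n,env.get_calibration(n))
E
```

```text
cell.py
jog.py
pics
{'time_s': 0.0, 'joints': array([ 1.51808159e+00,  3.59421306e-01,  1.10963524e-02, -3.67248802e-04,
       -1.22413162e+00, -2.88089603e-01]), 'qd': array([-1.25330560e-05,  4.74169171e-04,  1.21329884e-03, -1.79415629e-04,
       -1.11099653e-03,  7.08069384e-04]), 'effort': array([-1.12792401e-03, -5.83310473e+01,  2.93435454e+01,  6.93688273e+00,
       -5.70371092e-03, -1.78150350e-05]), 'position': array([0.2254866 , 0.63574276, 0.24435466]), 'orientation': array([ 8.44655390e-04,  9.85505687e-01, -1.69640275e-01, -7.39846953e-05]), 'force': array([-0.81359006,  0.87671236,  0.49947218]), 'torque': array([ 0.05124961, -0.04398636, -0.02992346]), 'grip_force': 0.0, 'opening': 1.0032202625262583}
side {'fx': 420.1275367942973, 'fy': 420.1275367942973, 'cx': 319.7552676227738, 'cy': 202.99166636316838, 'dist': array([-0.10996437,  0.        ,  0.        ,  0.        ,  0.        ]), 'R': array([[ 0.87777341, -0.47906344,  0.00347329],
       [-0.21400167, -0.3985746 , -0.89181925],
       [ 0.42862236,  0.78207193, -0.45237856]]), 't': array([-0.56859249,  0.25168655,  0.96856272])}
top {'fx': 396.67092009391865, 'fy': 396.67092009391865, 'cx': 322.6444479911568, 'cy': 199.70987030351856, 'dist': array([-0.03258549,  0.        ,  0.        ,  0.        ,  0.        ]), 'R': array([[-0.01135929, -0.99991095,  0.00700353],
       [-0.9900645 ,  0.01026517, -0.14023877],
       [ 0.14015439, -0.00852696, -0.99009294]]), 't': array([-0.04089349,  0.62211978,  1.27783944])}
```

View pics/side0.png

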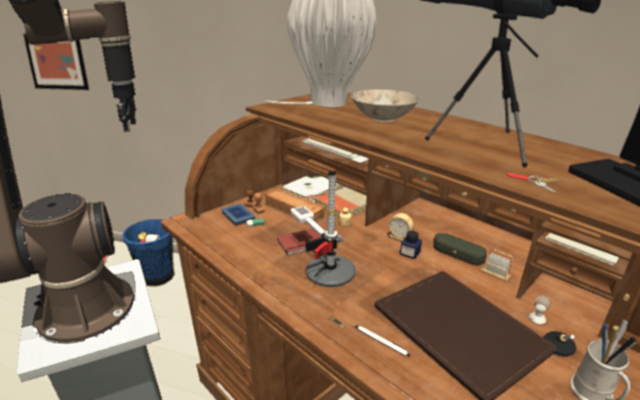

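View pics/top0.png

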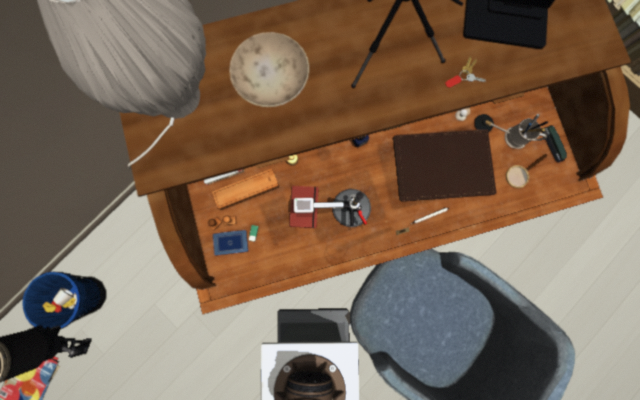

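The side view shows the stand foot near (330,271) and the column top near (332,173). In the top view the stand is near (352,207) and the camera head near (304,205). I'll enlarge both.

```bash
python3 - <<'E'
import cv2,numpy as np
a=cv2.imread("pics/side0.png")[165:290,270:370]; b=cv2.imread("pics/top0.png")[180:235,280:380]
a=cv2.resize(a,None,fx=4.6,fy=4.6,interpolation=cv2.INTER_CUBIC)
b=cv2.resize(b,None,fx=8,fy=8,interpolation=cv2.INTER_CUBIC)
cv2.imwrite("pics/sc.png",a);cv2.imwrite("pics/tc.png",b)
E
```

```text
(no output)
```

View pics/sc.png

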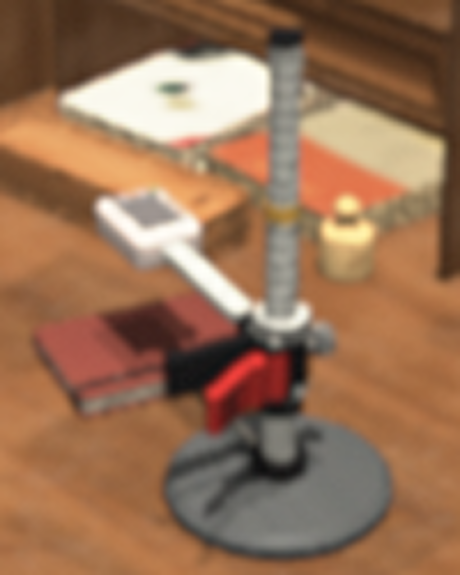

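View pics/tc.png

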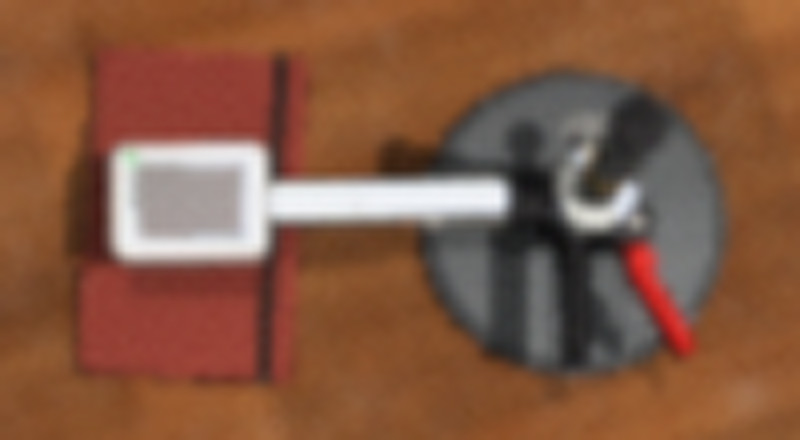

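The side crop shows the band's lower edge near (281,222), the rim near (282,312), the tab left at (168,380) and the lever tip near (215,415). In the top crop the foot centre is near (575,223), the column cap near (645,110), the tab end at (573,365) and the lever tip at (685,350). I'll fit these numbers and look for the index line.

```bash
cat > h.py <<'E'
from cell import env
import numpy as np, cv2
from scipy.optimize import least_squares
C={n:env.get_calibration(n) for n in("side","top")}
def K(c): return np.array([[c["fx"],0,c["cx"]],[0,c["fy"],c["cy"]],[0,0,1]])
def proj(n,X):
    c=C[n]; return cv2.projectPoints(np.atleast_2d(np.asarray(X,float)),cv2.Rodrigues(c["R"])[0],c["t"],K(c),c["dist"])[0][:,0]
def un(n,p,off=(0,0),f=1): return (np.asarray(p,float)+.5)/f-.5+np.array(off)
def onz(n,p,z):
    c=C[n]; r=np.append(cv2.undistortPoints(np.array([[p]],float),K(c),c["dist"])[0,0],1)
    d=c["R"].T@r; o=-c["R"].T@c["t"]; return o+d*(z-o[2])/d[2]
def tri(ps,pt):
    return least_squares(lambda X:np.r_[proj("side",X)[0]-ps,proj("top",X)[0]-pt],[.6,0,.1]).x
S=lambda p:un("side",p,(270,165),4.6)
T=lambda p:un("top",p,(280,180),8)
E
python3 - <<'E'
from h import *
print("foot top view",onz("top",T((575,223)),.012))
th=np.linspace(0,2*np.pi,200)
def ring(n,p,z): return proj(n,np.c_[p[0]+.066*np.cos(th),p[1]+.066*np.sin(th),0*th+z])
for n,z in(("side",.0),("top",.018)):
    obs=dict(side=[S((164,487)),S((393,487)),S((278,555))],top=[T((424,222)),T((727,222)),T((573,70)),T((573,377))])[n]
    ax=dict(side=[(0,-1),(0,1),(1,1)],top=[(0,-1),(0,1),(1,-1),(1,1)])[n]
    def res(p):
        a=ring(n,p,z if n=="top" else .009); return [((a[:,i].max() if s>0 else a[:,i].min())-o[i]) for o,(i,s) in zip(obs,ax)]
    r=least_squares(res,[.6,0]); print(n,r.x,r.fun)
print("coltop",tri(S((286,33)),T((650,98))))
print("cam",tri(S((148,213)),T((190,203))))
print("lever tip top",tri(S((213,395)),T((685,350))))
print("tab end top",tri(S((170,357)),T((573,362))))
for nm,z,p in(("band",.18,(281,222)),("rim",.12,(281,312))): 
    print(nm,S(p))
a=cv2.imread("pics/side0.png")[235:290,295:365]; b=cv2.imread("pics/top0.png")[185:232,328:376]
a=cv2.resize(a,None,fx=7,fy=7,interpolation=cv2.INTER_CUBIC);b=cv2.resize(b,None,fx=6,fy=6,interpolation=cv2.INTER_CUBIC)
w=np.zeros((max(len(a),len(b)),a.shape[1]+b.shape[1],3),np.uint8); w[:len(a),:a.shape[1]]=a; w[:len(b),a.shape[1]:]=b
cv2.imwrite("pics/foot.png",cv2.convertScaleAbs(w,alpha=1.8))
E
```

```text
foot top view [ 0.59856243 -0.1457111   0.012     ]
side [ 0.59720814 -0.14965811] [-0.1908039   0.19103912 -0.03038957]
top [ 0.59808737 -0.14548345] [-0.50380065  0.50520884 -0.13651997  0.12603397]
coltop [ 0.60292294 -0.14733563  0.28610222]
cam [0.59688779 0.01411672 0.10754053]
lever tip top [ 0.53738725 -0.18082597  0.10583573]
tab end top [ 0.53393571 -0.13687524  0.10582085]
band [330.69565217 212.86956522]
rim [330.69565217 232.43478261]
```

View pics/foot.png

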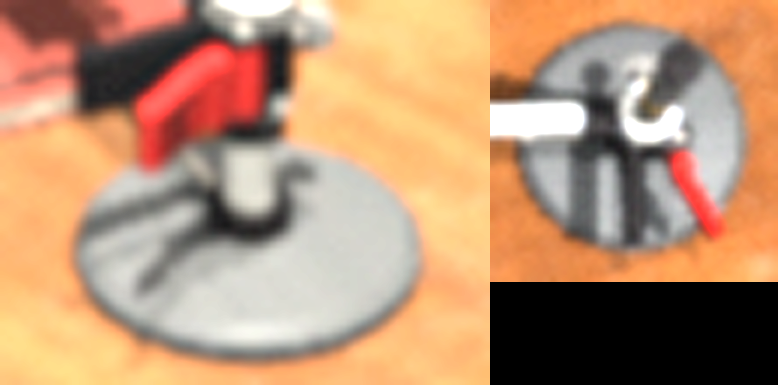

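The pale index line shows in the side crop, running from about (185,152) to (212,183), between the lever and the column. In the top view it lies under the arm.

```bash
python3 - <<'E'
from h import *
c=np.array([.5985,-.1470])
for p in((185,152),(198,167),(212,183)):
    X=onz("side",un("side",p,(295,235),7),.018)[:2]; d=X-c; print(X,np.hypot(*d),np.degrees(np.arctan2(d[1],d[0])))
# where lines at different angles fall in the crop
for a in(70,80,90,100,110,120):
    u=np.array([np.cos(np.radians(a)),np.sin(np.radians(a))])
    q=[np.r_[c+r*u,.018] for r in(.015,.03,.045,.06)]
    print(a,((proj("side",q)-[295,235]+.5)*7).round().tolist(),((proj("top",q)-[328,185]+.5)*6).round().tolist())
im=cv2.imread("pics/top0.png"); print(onz("side",un("side",(247,212),(295,235),7),.025))
# camera head edges, notebook
nb=[onz("top",T(p),.016) for p in((95,52),(305,55),(292,380),(78,378))]; print(np.round(nb,4))
E
```

```text
[ 0.59961646 -0.09517533] 0.05183669437018071 88.7658642695832
[ 0.59908802 -0.10657059] 0.04043368199993261 89.16673255005816
[ 0.59857701 -0.11855711] 0.02844299495204258 89.84487749763831
70 [[243.0, 199.0], [236.0, 177.0], [229.0, 155.0], [223.0, 134.0]] [[122.0, 128.0], [97.0, 119.0], [72.0, 110.0], [46.0, 101.0]]
80 [[236.0, 200.0], [223.0, 178.0], [210.0, 157.0], [197.0, 137.0]] [[121.0, 132.0], [94.0, 128.0], [68.0, 124.0], [42.0, 119.0]]
90 [[230.0, 201.0], [210.0, 182.0], [191.0, 162.0], [173.0, 143.0]] [[120.0, 137.0], [94.0, 137.0], [67.0, 137.0], [41.0, 138.0]]
100 [[224.0, 204.0], [199.0, 186.0], [175.0, 168.0], [151.0, 151.0]] [[121.0, 141.0], [95.0, 146.0], [69.0, 151.0], [43.0, 156.0]]
110 [[219.0, 206.0], [189.0, 191.0], [160.0, 176.0], [131.0, 162.0]] [[122.0, 146.0], [97.0, 155.0], [72.0, 164.0], [48.0, 174.0]]
120 [[215.0, 210.0], [181.0, 198.0], [148.0, 186.0], [114.0, 174.0]] [[124.0, 150.0], [101.0, 163.0], [79.0, 177.0], [56.0, 190.0]]
[ 0.59585137 -0.15005175  0.025     ]
[[ 0.6738  0.0583  0.016 ]
 [ 0.6716 -0.0315  0.016 ]
 [ 0.5327 -0.0246  0.016 ]
 [ 0.5345  0.0655  0.016 ]]
```

```bash
python3 - <<'E'
from h import *
im=cv2.imread("pics/side0.png").astype(int)
for r in range(206,218): print(r,im[r,327:336].tolist() if 0 else [(p[2],p[1],p[0]) for p in im[r,328:335]])
for c in((.5972,-.1497),(.5985,-.147),(.600,-.147)):
    o=-C["side"]["R"].T@C["side"]["t"]; d=o[:2]-c; d/=np.hypot(*d)
    zs=np.linspace(.165,.205,5); f=lambda z,r:proj("side",[np.r_[np.array(c)+r*d,zz] for zz in np.atleast_1d(z)])
    print(c,"base",f(.018,.0),"top",f(.287,0),"\n band",f(zs,.009)[:,1],"rim front/back",f(.12,.0165)[0],f(.12,-.0165)[0], "70",f(.07,.0165))
# index line: brightness rows
g=im.sum(2)//3
print("cols",list(range(316,332)))
for r in range(254,268): print(r,g[r,316:332].tolist())
E
```

```text
206 [(np.int64(135), np.int64(125), np.int64(112)), (np.int64(138), np.int64(136), np.int64(128)), (np.int64(145), np.int64(144), np.int64(137)), (np.int64(149), np.int64(147), np.int64(139)), (np.int64(150), np.int64(149), np.int64(140)), (np.int64(150), np.int64(149), np.int64(141)), (np.int64(165), np.int64(140), np.int64(126))]
207 [(np.int64(133), np.int64(122), np.int64(105)), (np.int64(134), np.int64(130), np.int64(122)), (np.int64(142), np.int64(141), np.int64(133)), (np.int64(146), np.int64(145), np.int64(137)), (np.int64(147), np.int64(147), np.int64(139)), (np.int64(147), np.int64(145), np.int64(137)), (np.int64(161), np.int64(134), np.int64(119))]
208 [(np.int64(145), np.int64(124), np.int64(98)), (np.int64(138), np.int64(130), np.int64(114)), (np.int64(144), np.int64(140), np.int64(128)), (np.int64(145), np.int64(141), np.int64(130)), (np.int64(148), np.int64(144), np.int64(132)), (np.int64(151), np.int64(146), np.int64(132)), (np.int64(161), np.int64(134), np.int64(113))]
209 [(np.int64(154), np.int64(123), np.int64(84)), (np.int64(156), np.int64(136), np.int64(104)), (
[... 4066 characters left out ...]
97, 83, 67, 74, 99, 116, 123, 126, 124]
259 [90, 90, 90, 92, 91, 84, 85, 91, 89, 75, 76, 97, 116, 124, 124, 123]
260 [107, 105, 101, 97, 87, 76, 66, 73, 80, 73, 73, 97, 114, 123, 124, 123]
261 [108, 105, 96, 81, 71, 57, 50, 53, 61, 57, 64, 95, 114, 123, 124, 123]
262 [94, 87, 77, 65, 55, 48, 42, 41, 39, 33, 54, 90, 114, 122, 124, 124]
263 [71, 68, 64, 63, 65, 66, 61, 52, 36, 22, 41, 78, 105, 118, 124, 126]
264 [61, 64, 70, 80, 91, 94, 88, 73, 48, 23, 27, 57, 84, 102, 112, 115]
265 [74, 80, 90, 101, 109, 108, 97, 76, 46, 21, 18, 31, 53, 71, 82, 85]
266 [98, 100, 106, 111, 110, 103, 85, 62, 38, 22, 17, 18, 30, 38, 47, 47]
267 [111, 108, 107, 104, 96, 82, 64, 48, 33, 23, 19, 17, 21, 25, 25, 24]
```

```bash
python3 - <<'E'
from h import *
g=cv2.imread("pics/top0.png").astype(int).sum(2)//3
print("cols",list(range(328,352)))
for r in range(200,216): print(r,g[r,328:352].tolist())
E
python3 jog.py '1 0 0 0 0 0 -0.1;1 0 0 0 0 0 -0.1;1 0 0 0 0 0 -0.1;1 0 0 0 0 0 -0.04'
```

```text
cols [328, 329, 330, 331, 332, 333, 334, 335, 336, 337, 338, 339, 340, 341, 342, 343, 344, 345, 346, 347, 348, 349, 350, 351]
200 [40, 38, 42, 38, 38, 37, 37, 46, 51, 58, 65, 73, 72, 73, 67, 65, 49, 43, 48, 67, 75, 85, 108, 137]
201 [50, 48, 50, 51, 55, 59, 63, 66, 73, 76, 81, 81, 84, 81, 68, 52, 34, 28, 30, 40, 53, 85, 125, 136]
202 [128, 126, 129, 130, 134, 143, 142, 144, 151, 157, 157, 159, 162, 160, 136, 81, 35, 20, 20, 24, 37, 82, 132, 130]
203 [221, 221, 221, 222, 221, 223, 225, 224, 225, 227, 225, 227, 227, 226, 209, 130, 52, 26, 24, 23, 35, 84, 131, 117]
204 [240, 240, 240, 239, 240, 240, 240, 240, 240, 240, 240, 239, 239, 239, 229, 152, 65, 38, 34, 32, 36, 79, 132, 132]
205 [239, 239, 238, 238, 238, 237, 237, 236, 237, 235, 235, 235, 235, 235, 224, 146, 65, 42, 45, 40, 38, 73, 141, 177]
206 [217, 212, 210, 209, 207, 209, 206, 200, 194, 192, 190, 186, 187, 187, 170, 107, 53, 42, 43, 41, 45, 67, 123, 191]
207 [140, 134, 137, 137, 138, 151, 157, 140, 126, 124, 119, 117, 115, 114, 104, 67, 38, 30, 30, 26, 30, 45, 86, 148]
208 [78, 77, 80, 82, 77, 94, 106, 97, 91, 89, 88, 86, 84,
[... 216 characters left out ...]
5, 35, 42, 43, 37, 21, 20, 33]
211 [72, 73, 73, 67, 51, 60, 72, 92, 97, 98, 98, 98, 92, 67, 45, 38, 37, 49, 72, 77, 66, 39, 20, 32]
212 [80, 84, 84, 80, 65, 67, 75, 95, 105, 107, 106, 106, 99, 71, 53, 50, 52, 63, 90, 100, 87, 49, 27, 33]
213 [89, 89, 91, 85, 74, 63, 73, 91, 104, 107, 107, 106, 101, 74, 59, 52, 55, 68, 99, 108, 92, 55, 29, 30]
214 [88, 89, 90, 85, 74, 58, 66, 81, 100, 107, 109, 108, 101, 75, 59, 56, 56, 68, 101, 110, 96, 66, 36, 33]
215 [85, 87, 87, 85, 78, 64, 64, 74, 93, 106, 108, 108, 100, 76, 57, 53, 53, 68, 99, 110, 97, 69, 39, 34]
time_s: 0.5
position: [0.2255, 0.6359, 0.2447]
orientation: [0.001, 1.0, 0.001, -0.0]
force: [-0.0, -0.1, 0.3]
opening: 0.999
grip_force: 0.0
```

```bash
python3 jog.py '1 .024 .042 0 0 0 0;1 .024 .042 0 0 0 0;1 .024 .042 0 0 0 0;1 .024 .042 0 0 0 0;1 .024 .042 0 0 0 0;1 .024 .042 0 0 0 0;1 .024 .042 0 0 0 0;1 .024 .042 0 0 0 0;1 0 0.045 0 0 0 0;1 0 .045 0 0 0 0;1 0 .045 0 0 0 0;1 0 .045 0 0 0 0'
python3 jog.py '1 0 .045 0 0 0 0;1 0 .045 0 0 0 0;1 0 .045 0 0 0 0;1 0 .045 0 0 0 0;1 0 .045 0 0 0 0;1 0 0 0 0 .1 0;1 0 0 0 0 .1 0;1 0 0 0 0 .1 0;1 0 0 0 0 .1 0;1 0 0 0 0 .1 0;1 0 0 0 0 .1 0;1 0 0 0 0 .1 0'
```

```text
time_s: 1.7
position: [0.4166, 0.1181, 0.2452]
orientation: [-0.0, 1.0, -0.0, -0.0]
force: [1.5, 0.2, 0.5]
opening: 0.998
grip_force: 0.0
time_s: 2.9
position: [0.4298, -0.1228, 0.2705]
orientation: [-0.016, 0.942, 0.006, 0.336]
force: [-0.1, -0.7, -1.0]
opening: 1.003
grip_force: 0.0
```

```bash
cat >> h.py <<'E'
from scipy.spatial.transform import Rotation as Ro
c0=np.array([.5985,-.147])
def goal(s,mid,z,r=.056,tilt=.8,back=0):
    "s sleeve angle, mid = jaw centre along sleeve y, z of grasp point"
    W=Ro.from_euler("z",s); A=W*Ro.from_matrix(np.c_[[np.cos(tilt),0,np.sin(tilt)],[0,-1,0],[np.sin(tilt),0,-np.cos(tilt)]])
    g=np.r_[c0,z]+W.apply([-r,mid,0]); return g+A.apply([0,0,.005-back]),A
def delta(P,A,o=None):
    o=o or env.get_obs(); q=o["orientation"]; R=Ro.from_quat([*q[1:],q[0]])
    print("rot",(R.inv()*A).as_rotvec().round(4),"shift after rot",A.apply(P-o["position"],inverse=True).round(4),"now",o["position"].round(4),"goal",P.round(4))
E
python3 -c "
from h import *
delta(*goal(.015,-.0105,.095,back=.08))"
```

```text
rot [-0.0248  0.1154 -0.012 ] shift after rot [-0.0476  0.0372  0.1278] now [ 0.4298 -0.1228  0.2705] goal [ 0.4889 -0.1591  0.1473]
```

```bash
python3 jog.py '1 0 0 0 -.025 .115 -.012;1 -.012 .0095 .032 0 0 0;1 -.012 .0095 .032 0 0 0;1 -.012 .0095 .032 0 0 0;1 -.012 .0087 .032 0 0 0;1 0 0 0 0 0 0;1 0 0 0 0 0 0'
python3 - <<'E'
from h import *
delta(*goal(.015,-.0105,.095))
a=env.grab_frame("side")[180:290,265:375,::-1];b=env.grab_frame("top")[180:240,290:380,::-1]
cv2.imwrite("pics/s1.png",np.hstack([cv2.resize(a,(440,440),interpolation=2),cv2.copyMakeBorder(cv2.resize(b,(360,240),interpolation=2),0,200,0,0,0)]))
E
```

```text
time_s: 3.6
position: [0.487, -0.168, 0.1604]
orientation: [-0.007, 0.928, 0.008, 0.372]
force: [-0.5, -1.0, -0.4]
opening: 1.001
grip_force: 0.0
rot [-0.0085  0.0383 -0.0023] shift after rot [-0.0081 -0.0089  0.0906] now [ 0.487  -0.168   0.1604] goal [ 0.5463 -0.1583  0.0915]
```

View pics/s1.png

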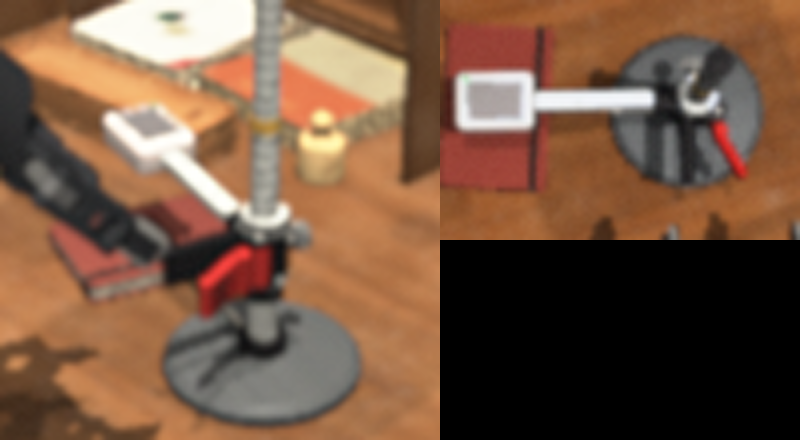

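The side view shows the open fingers in front of the tab, near (150,240). In the top view the fingertips at (670,232) and (797,232) straddle the tab at x≈685 and the lever tip at x≈740.

```bash
python3 jog.py '1 0 0 0 -.0085 .038 -.002;1 -.008 -.009 .015 0 0 0;1 0 0 .025 0 0 0;1 0 0 .025 0 0 0;1 0 0 .025 0 0 0;1 0 0 0 0 0 0;1 0 0 0 0 0 0'
python3 - <<'E'
from h import *
delta(*goal(.015,-.0105,.095))
a=env.grab_frame("side")[180:290,265:375,::-1];b=env.grab_frame("top")[180:240,290:380,::-1]
cv2.imwrite("pics/s2.png",np.hstack([cv2.resize(a,(440,440),interpolation=2),cv2.copyMakeBorder(cv2.resize(b,(360,240),interpolation=2),0,200,0,0,0)]))
E
```

```text
time_s: 4.4
position: [0.5135, -0.1612, 0.1063]
orientation: [0.005, 0.926, 0.001, 0.378]
force: [-0.4, -0.8, 0.1]
opening: 1.002
grip_force: 0.0
rot [ 0.0192  0.0258 -0.0037] shift after rot [ 0.0122 -0.0024  0.0339] now [ 0.5135 -0.1612  0.1063] goal [ 0.5463 -0.1583  0.0915]
```

View pics/s2.png

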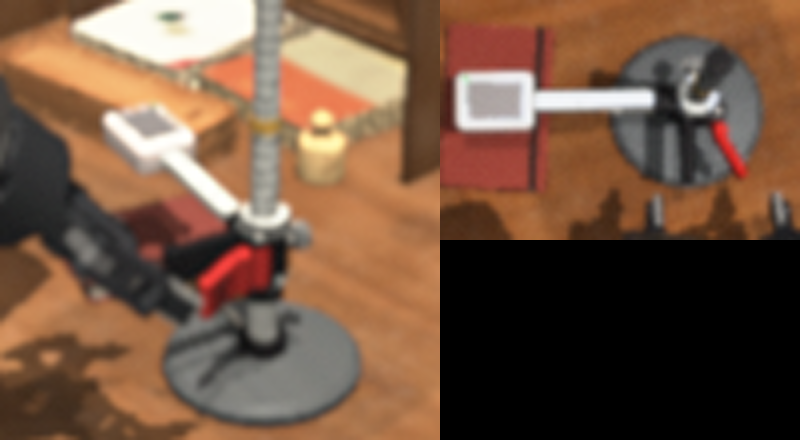

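Side: the fingertips are now near (190,310), just in front of the lever tip. Top: the tips at (655,215) and (778,210) are centred on tab and lever. The shifts fell short, so I'll check the joints.

```bash
python3 -c "
from h import *
print(env.get_obs()['joints'].round(3))"; python3 jog.py '1 .006 -.001 .012 .01 .013 -.002;1 .006 -.001 .012 .01 .013 -.002;1 0 0 0.01 0 0 0;1 0 0 0 0 0 0'
python3 -c "
from h import *
print(env.get_obs()['joints'].round(3))
delta(*goal(.015,-.0105,.095))"
```

```text
[-0.246  0.096 -0.628 -1.09  -0.185  2.84 ]
time_s: 4.9
position: [0.5483, -0.1563, 0.0957]
orientation: [-0.003, 0.923, 0.008, 0.385]
force: [-1.2, 0.4, 0.4]
opening: 0.997
grip_force: 0.0
[-0.309  0.17  -0.556 -1.232 -0.243  3.027]
rot [-0.0011  0.0104  0.0015] shift after rot [-0.0044  0.0019  0.0015] now [ 0.5483 -0.1563  0.0957] goal [ 0.5463 -0.1583  0.0915]
```

```bash
python3 jog.py '1 0 0 0 0 -.05 0;1 0 0 0 0 -.06 0;1 0 0 0 0 -.06 0;1 0 0 0 0 -.06 0;1 0 0 0 0 -.06 0;1 0 0 0 0 -.06 0;1 0 0 0 0 0 0;1 0 0 0 0 0 0'
python3 -c "
from h import *
print(env.get_obs()['joints'].round(3))
delta(*goal(.015,-.0105,.095,tilt=.45))"
```

```text
time_s: 5.7
position: [0.5219, -0.1785, 0.0792]
orientation: [-0.005, 0.961, 0.004, 0.276]
force: [-0.4, 1.5, -0.0]
opening: 1.005
grip_force: 0.2
[ 0.02   0.175 -0.83  -0.159 -0.006  1.717]
rot [-0.0041 -0.1099 -0.0079] shift after rot [ 0.0258 -0.0199 -0.0001] now [ 0.5219 -0.1785  0.0792] goal [ 0.5448 -0.1583  0.0905]
```

```bash
python3 jog.py '1 0 -.005 0 0 -.05 0;1 0 -.005 0 0 -.07 0;1 0 -.005 0 0 -.08 0;1 0 -.005 0 0 -.08 0;1 0 0 0 0 -.08 0;1 0 0 0 0 0 0'
python3 -c "
from h import *
print(env.get_obs()['joints'].round(3))
delta(*goal(.015,-.0105,.095,tilt=.2))"
```

```text
time_s: 6.3
position: [0.5253, -0.1596, 0.0805]
orientation: [-0.008, 0.995, 0.005, 0.1]
force: [-0.2, 1.0, -0.2]
opening: 0.997
grip_force: 0.0
[ 0.059  0.236 -0.621 -0.009 -0.513  1.529]
rot [-0.013  -0.0011 -0.0062] shift after rot [ 0.02   -0.001  -0.0057] now [ 0.5253 -0.1596  0.0805] goal [ 0.5437 -0.1583  0.0901]
```

```bash
python3 jog.py '1 .01 -.002 -.003 -.013 0 -.006;1 .01 -.002 -.003 0 0 0;.7 0 0 0 0 0 0;.6 0 0 0 0 0 0;.55 0 0 0 0 0 0;.48 0 0 0 0 0 0;.48 0 0 0 0 0 0;.48 0 0 0 0 0 0;.48 0 0 0 0 0 0' 40
python3 - <<'E'
from h import *
o=env.get_obs();print(o['joints'].round(3),o['opening'],o['grip_force'])
delta(*goal(.015,-.0075,.095,tilt=.2))
a=env.grab_frame("side")[180:290,265:375,::-1];b=env.grab_frame("top")[180:240,290:380,::-1]
cv2.imwrite("pics/s3.png",np.hstack([cv2.resize(a,(440,440),interpolation=2),cv2.copyMakeBorder(cv2.resize(b,(360,240),interpolation=2),0,200,0,0,0)]))
E
```

```text
time_s: 7.2
position: [0.5395, -0.1565, 0.0894]
orientation: [0.001, 0.995, 0.007, 0.098]
force: [-5.5, 1.7, 7.2]
opening: 0.477
grip_force: 6.9
[ 0.076  0.239 -0.601  0.029 -0.534  1.485] 0.47656931688635423 6.854520980268717
rot [ 0.0026  0.0028 -0.0015] shift after rot [ 0.0042 -0.0012  0.0001] now [ 0.5395 -0.1565  0.0894] goal [ 0.5436 -0.1553  0.0901]
```

View pics/s3.png

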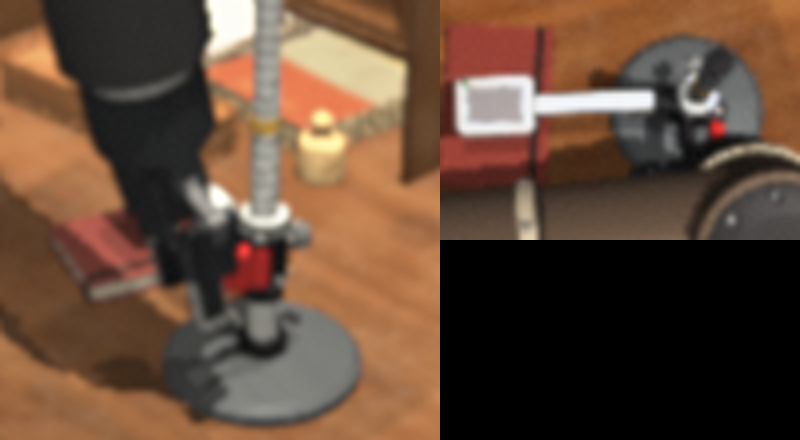

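The side view shows both fingers pinching the tab and the lever. In the top view the arm runs from the column near (700,95) to the camera head near (495,102).

```bash
python3 jog.py '.48 0.001 0 -.005 0 0 0;.48 0.0014 0 -.007 0 0 0;.48 0.0014 0 -.007 0 0 0;.48 0.0014 0 -.007 0 0 0;.48 0.0014 0 -.007 0 0 0;.48 0.0014 0 -.007 0 0 0;.48 0.0014 0 -.007 0 0 0;.48 0.0014 0 -.007 0 0 0;.48 0.0008 0 -.004 0 0 0;.48 0 0 0 0 0 0;.48 0 0 0 0 0 0'
python3 - <<'E'
from h import *
o=env.get_obs();print(o['joints'].round(3),o['opening'],o['grip_force'])
delta(*goal(-.02,-.0075,.156,tilt=.2))
fs=env.grab_frame("side")[:,:,::-1];ft=env.grab_frame("top")[:,:,::-1]
cv2.imwrite("pics/s4s.png",fs);cv2.imwrite("pics/s4t.png",ft)
a=fs[200:260,300:360];b=ft[185:235,290:380]
cv2.imwrite("pics/s4.png",np.hstack([cv2.resize(a,(420,420),interpolation=2),cv2.copyMakeBorder(cv2.resize(b,(378,210),interpolation=2),0,210,0,0,0)]))
E
```

```text
time_s: 8.4
position: [0.54, -0.1564, 0.1489]
orientation: [0.001, 0.995, 0.006, 0.099]
force: [-4.7, 2.2, -1.7]
opening: 0.481
grip_force: 6.7
[ 0.076  0.16  -0.53   0.023 -0.684  1.491] 0.4813202697422426 6.743997847661376
rot [-0.0041  0.0024  0.0326] shift after rot [ 0.0037 -0.003  -0.0015] now [ 0.54   -0.1564  0.1489] goal [ 0.5434 -0.1534  0.1511]
```

View pics/s4.png

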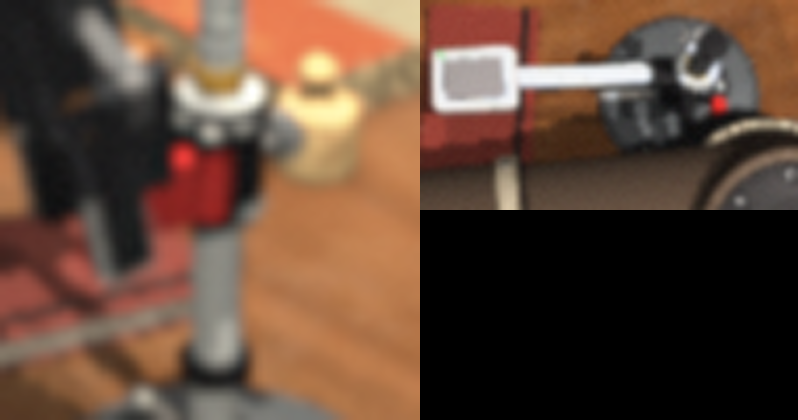

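The side crop shows the ring's top, centred near (220,90), reaching the yellow band, which spans about rows 65 to 92. The top crop shows the arm tilted slightly counter-clockwise. Next I'll measure height and angle.

```bash
python3 - <<'E'
from h import *
g0=cv2.imread("pics/side0.png").astype(int);g4=cv2.imread("pics/s4s.png").astype(int)
for r in range(205,222): print(r,g4[r,331][::-1],g4[r,333].sum()//3,"|",r+20,g0[r+20,331][::-1],g0[r+20,333].sum()//3)
c=np.array([.598,-.148]);o=-C["side"]["R"].T@C["side"]["t"]; d=o[:2]-c; d/=np.hypot(*d)
for z in(.115,.12,.125,.175,.18,.185,.19): print(z,"colsurf",proj("side",np.r_[c+.009*d,z])[0,1],"rimfront",proj("side",np.r_[c+.0165*d,z])[0,1],"back",proj("side",np.r_[c-.0165*d,z])[0,1])
t=cv2.imread("pics/s4t.png").astype(int).sum(2)//3
print("cols",list(range(304,356,2)))
for r in range(195,213): print(r,t[r,304:356:2].tolist())
E
```

```text
205 [151 149 141] 154 | 225 [154 153 143] 140
206 [158 156 147] 155 | 226 [151 149 140] 136
207 [154 153 145] 151 | 227 [161 158 149] 137
208 [154 150 138] 151 | 228 [165 163 153] 133
209 [169 156 131] 147 | 229 [156 155 145] 126
210 [179 150 104] 135 | 230 [152 150 141] 136
211 [177 137  69] 124 | 231 [155 153 143] 148
212 [172 133  68] 136 | 232 [153 151 141] 152
213 [188 165 128] 184 | 233 [165 163 153] 176
214 [221 212 191] 228 | 234 [201 197 185] 217
215 [219 214 199] 223 | 235 [222 218 204] 224
216 [163 160 151] 159 | 236 [190 188 175] 177
217 [115 112 106] 113 | 237 [124 122 114] 111
218 [129 125 116] 101 | 238 [100  98  92] 81
219 [124 120 112] 69 | 239 [97 95 90] 64
220 [85 77 72] 36 | 240 [76 70 66] 39
221 [87 39 38] 29 | 241 [80 41 39] 25
0.115 colsurf 236.68953664769268 rimfront 238.26862437045546 back 231.46583032795257
0.12 colsurf 234.9763937183652 rimfront 236.54824599866538 back 229.77705681041027
0.125 colsurf 233.25547804989438 rimfront 234.81999478477186 back 228.08083835414496
0.175 colsurf 215.6114411124914 rimfront 217.09690232695624 back 210.70242254839712
0.1
[... 1874 characters left out ...]
 16, 23, 50, 97]
207 [177, 179, 182, 224, 230, 78, 90, 75, 80, 80, 87, 88, 85, 78, 90, 156, 160, 111, 109, 90, 75, 41, 15, 17, 31, 48]
208 [206, 211, 215, 239, 231, 79, 89, 80, 88, 89, 91, 90, 86, 82, 81, 134, 135, 83, 78, 73, 58, 37, 12, 12, 25, 37]
209 [232, 231, 230, 237, 220, 73, 85, 82, 90, 90, 86, 86, 86, 82, 67, 89, 93, 47, 53, 77, 52, 35, 19, 15, 26, 38]
210 [220, 212, 200, 202, 163, 62, 83, 81, 81, 79, 80, 80, 80, 77, 52, 72, 80, 37, 49, 85, 56, 34, 24, 25, 25, 43]
211 [153, 143, 129, 128, 97, 55, 76, 74, 76, 72, 73, 72, 67, 69, 48, 63, 78, 39, 50, 88, 59, 38, 37, 41, 27, 45]
212 [93, 87, 86, 84, 70, 56, 76, 68, 70, 68, 67, 54, 49, 49, 39, 54, 75, 45, 47, 87, 59, 41, 55, 73, 31, 44]
```

```bash
python3 - <<'E'
from h import *
def edges(f,cols,lo,hi):
    g=cv2.imread(f).astype(float).mean(2); out=[]
    for c in cols:
        p=g[lo:hi,c]; m=p.argmax(); L=150
        u=m
        while p[u]>L:u-=1
        d=m
        while p[d]>L:d+=1
        out.append((c,lo+(u+(L-p[u])/(p[u+1]-p[u])+d-1+(p[d-1]-L)/(p[d-1]-p[d]))/2))
    return np.array(out)
for f,lo,hi,z,cols in(("pics/top0.png",196,212,.105,range(317,341)),("pics/s4t.png",195,210,.163,range(316,342))):
    e=edges(f,cols,lo,hi); X=np.array([onz("top",p,z) for p in e])[:,:2]
    k,b=np.polyfit(X[:,1],X[:,0],1); print(f,"arm angle from +y ccw",-k,"x at y=-.147:",k*-.147+b,"resid",np.std(X[:,0]-k*X[:,1]-b))
g=cv2.imread("pics/s4t.png").astype(float).mean(2)
for c in range(333,343):
    p=g[206:210,c]-g[210:212,c].mean()*.5-35; p=np.clip(p,0,None); r=(p*np.arange(206,210)).sum()/p.sum(); print(c,g[205:211,c].round(),round(r,2),onz("top",(c,r),.018)[:2].round(4))
g0=cv2.imread("pics/top0.png"); 
E
```

```text
pics/top0.png arm angle from +y ccw 0.007250858466634465 x at y=-.147: 0.5980537199427394 resid 0.00023981501612260165
pics/s4t.png arm angle from +y ccw 0.02337016265023185 x at y=-.147: 0.5980031852192162 resid 0.000327751056979694
333 [145.  97. 129. 108.  72.  57.] 207.19 [ 0.5994 -0.0827]
334 [139. 114. 156. 134.  90.  72.] 207.28 [ 0.599  -0.0861]
335 [137. 121. 171. 147. 100.  82.] 207.32 [ 0.5988 -0.0895]
336 [134. 120. 160. 136.  94.  80.] 207.26 [ 0.599  -0.0929]
337 [128. 106. 129. 101.  67.  57.] 207.03 [ 0.5998 -0.0963]
338 [122.  97. 111.  83.  48.  38.] 206.89 [ 0.6002 -0.0997]
339 [117.  95. 107.  78.  46.  39.] 206.86 [ 0.6003 -0.1031]
340 [111.  93. 109.  78.  54.  49.] 206.85 [ 0.6002 -0.1064]
341 [107.  91. 106.  82.  69.  77.] 206.84 [ 0.6003 -0.1098]
342 [104.  85.  91.  74.  77.  85.] 206.65 [ 0.6009 -0.1132]
```

```bash
sed -i 's/^c0=.*/c0=np.array([.598,-.1476])/' h.py; python3 jog.py '.48 .0003 -.0010 -.0018 -.003 0 .011;.48 .0004 -.0012 -.0019 -.003 0 .011;.48 0 0 0 -.002 0 .009;.48 0 0 0 0 0 0;.48 0 0 0 0 0 0'
cat > m.py <<'E'
from h import *
import sys
o=env.get_obs();print("open",o['opening'],"grip",o['grip_force'],"F",o["force"].round(1))
fs=env.grab_frame("side")[:,:,::-1].copy();ft=env.grab_frame("top")[:,:,::-1].copy()
cv2.imwrite(f"pics/{sys.argv[1]}s.png",fs);cv2.imwrite(f"pics/{sys.argv[1]}t.png",ft)
g=ft.astype(float).mean(2);e=[]
for c in range(316,342):
    p=g[193:206,c];m=p.argmax();u=d=m
    while p[u]>150:u-=1
    while p[d]>150:d+=1
    e.append((c,193+(u+(150-p[u])/(p[u+1]-p[u])+d-1+(p[d-1]-150)/(p[d-1]-p[d]))/2))
X=np.array([onz("top",p,.167) for p in e])[:,:2];k,b=np.polyfit(X[:,1],X[:,0],1)
print("arm angle",-k,"x col",k*-.147+b)
# height: register ring+sleeve patch against the first picture
g0=cv2.imread("pics/side0.png")[229:242,327:337].astype(float).mean(2);gs=fs.astype(float).mean(2)
from scipy.ndimage import shift
best=[]
for dr in np.arange(18,26,.1):
    s=shift(gs,(dr,0),order=1)[232:242,327:335]; t=cv2.imread("pics/side0.png")[232:242,327:335].astype(float).mean(2) if 0 else g0[3:13,0:8]
    best.append(((s-t).std(),dr))
dr=min(best)[1]; zz=np.linspace(.15,.2,501)
c=np.array([.598,-.148]);oo=-C["side"]["R"].T@C["side"]["t"];d=oo[:2]-c;d/=np.hypot(*d)
rows=proj("side",np.c_[np.tile(c+.0165*d,(501,1)),zz])[:,1]
print("shift",min(best),"rim z",np.interp(-(236.5-dr),-rows,zz))
for cc in(333,334,335,336): print(cc,g[203:211,cc].round())
E
python3 m.py s5; python3 -c "
from h import *
delta(*goal(-.018,-.0075,.157,tilt=.2,r=.059))"
```

```text
time_s: 9.0
position: [0.5399, -0.1541, 0.1524]
orientation: [0.003, 0.995, -0.01, 0.099]
force: [-6.3, 1.5, -2.3]
opening: 0.478
grip_force: 6.4
open 0.47790628742293556 grip 6.437398893758655 F [-6.3  1.5 -2.3]
arm angle -0.016187673938648874 x col 0.5978974872975131
shift (np.float64(14.06984203397857), np.float64(21.40000000000005)) rim z 0.18049345055991198
333 [222. 138.  66.  83. 123. 104.  68.  57.]
334 [222. 141.  74. 102. 152. 128.  85.  69.]
335 [222. 141.  79. 108. 160. 131.  88.  75.]
336 [223. 143.  81.  97. 131. 104.  63.  54.]
rot [ 0.0045  0.0026 -0.0007] shift after rot [-0.0001 -0.      0.0003] now [ 0.5399 -0.1541  0.1524] goal [ 0.5399 -0.1541  0.1521]
```

Measured arm angle is −0.016 rad against about −0.019 for the index line, and the rim is at 0.1805 against 0.1814 for the band. Now I'll close in stages, shifting so the sleeve doesn't turn.

```bash
python3 jog.py '.455 .0001 -.0013 -.0007 0 0 .002;.42 .0002 -.0013 -.0007 0 0 .001;.39 .0001 -.0013 -.0007 0 0 0;.39 0 0 0 0 0 0;.39 0 0 0 0 0 0' 60; python3 m.py s6
```

```text
time_s: 9.6
position: [0.5398, -0.1502, 0.1544]
orientation: [0.003, 0.995, -0.011, 0.098]
force: [-6.0, 1.4, -2.8]
opening: 0.393
grip_force: 8.0
open 0.3929035396892359 grip 8.03509371355176 F [-6.   1.4 -2.8]
arm angle -0.016960810279508718 x col 0.598175917029416
shift (np.float64(12.134782072105663), np.float64(21.700000000000053)) rim z 0.18131637898685105
333 [210. 128.  63.  83. 125. 103.  68.  57.]
334 [211. 129.  71. 101. 154. 126.  83.  71.]
335 [210. 130.  76. 109. 161. 131.  84.  74.]
336 [211. 133.  74.  98. 132. 102.  64.  55.]
```

```bash
python3 - <<'E'
import cv2,numpy as np
a=cv2.imread("pics/side0.png").astype(int);b=cv2.imread("pics/s6s.png").astype(int)
def fall(g,c,lo,hi,L):
    p=g[lo:hi,c].mean(1); m=p.argmax()
    d=m
    while p[d]>L:d+=1
    return lo+d-1+(p[d-1]-L)/(p[d-1]-p[d])
for c in range(326,338): print(c,[round(fall(a,c,231,242,L)-fall(b,c,209,221,L),2) for L in(140,160,180)], end=" ")
for n,g,r0 in(("0",a,205),("6",b,205)): print(n,[(g[r,330:333,2]-g[r,330:333,0]).mean().round() for r in range(r0,218)],g[209:221,331].mean(1).round())
E
```

```text
326 [np.float64(22.23), np.float64(22.19), np.float64(22.12)] 327 [np.float64(22.17), np.float64(22.12), np.float64(22.06)] 328 [np.float64(22.1), np.float64(22.09), np.float64(22.08)] 329 [np.float64(21.88), np.float64(22.09), np.float64(22.22)] 330 [np.float64(21.92), np.float64(22.0), np.float64(22.14)] 331 [np.float64(21.89), np.float64(21.92), np.float64(21.95)] 332 [np.float64(21.88), np.float64(21.91), np.float64(21.93)] 333 [np.float64(21.91), np.float64(21.97), np.float64(22.05)] 334 [np.float64(21.75), np.float64(21.84), np.float64(21.92)] 335 [np.float64(21.04), np.float64(21.5), np.float64(21.51)] 336 [np.float64(21.07), np.float64(21.1), np.float64(21.14)] 337 [np.float64(21.36), np.float64(20.86), np.float64(20.92)] 0 [np.float64(9.0), np.float64(9.0), np.float64(9.0), np.float64(16.0), np.float64(38.0), np.float64(73.0), np.float64(102.0), np.float64(99.0), np.float64(65.0), np.float64(32.0), np.float64(13.0), np.float64(10.0), np.float64(10.0)] [143. 137. 124. 119. 130. 142. 144. 149. 155. 151. 147. 155.]
6 [np.float64(9.0), np.float64(10.0), np.float64(10.0), np.float64(16.0), np.float64(41.0), np.float64(80.0), np.float64(95.0), np.float64(66.0), np.float64(37.0), np.float64(19.0), np.float64(11.0), np.float64(11.0), np.float64(10.0)] [151. 143. 138. 172. 207. 187. 128. 114. 112.  80.  55.  58.]
```

```bash
python3 jog.py '.365 .0001 -.0011 -.0004 0 0 .001;.34 .0001 -.0013 -.0004 0 0 0;.32 .0001 -.0010 -.0004 0 0 0;.32 0 0 0 0 0 0;.32 0 0 0 0 0 0' 40; python3 m.py s7
```

```text
time_s: 10.2
position: [0.5399, -0.1468, 0.1556]
orientation: [0.003, 0.995, -0.012, 0.098]
force: [-6.1, 2.0, -2.4]
opening: 0.327
grip_force: 8.7
open 0.3271151733964806 grip 8.709831833839417 F [-6.1  2.  -2.4]
arm angle -0.021880332059784072 x col 0.5989640384228164
shift (np.float64(14.391558669494483), np.float64(22.10000000000006)) rim z 0.18241266013928753
333 [186.  93.  52.  83. 124. 104.  67.  58.]
334 [188.  98.  62. 102. 154. 127.  84.  71.]
335 [188. 101.  70. 109. 160. 132.  89.  75.]
336 [188. 103.  69.  96. 132. 102.  65.  55.]
```

```bash
cat > e.py <<'E'
import cv2,numpy as np,sys
a=cv2.imread("pics/side0.png").astype(int)
def fall(g,c,lo,hi,L):
    p=g[lo:hi,c].mean(1); d=p.argmax()
    while p[d]>L:d+=1
    return lo+d-1+(p[d-1]-L)/(p[d-1]-p[d])
for n in sys.argv[1:]:
    b=cv2.imread(f"pics/{n}s.png").astype(int)
    print(n,[round(float(np.mean([fall(a,c,231,242,L)-fall(b,c,208,221,L) for L in(140,160,180)])),2) for c in range(326,338)],b[209:221,331].mean(1).round(),[int((b[r,330:333,2]-b[r,330:333,0]).mean()) for r in range(206,216)])
E
python3 e.py s4 s5 s6 s7
```

```text
s4 [20.22, 20.15, 20.41, 20.65, 20.55, 20.4, 20.31, 20.23, 20.04, 19.89, 19.7, 19.4] [152. 144. 128. 124. 160. 208. 211. 158. 111. 123. 119.  78.] [9, 9, 16, 40, 78, 109, 101, 56, 27, 19]
s5 [21.62, 21.64, 21.75, 22.03, 21.91, 21.63, 21.53, 21.53, 21.51, 21.31, 20.87, 20.43] [151. 141. 130. 161. 210. 205. 143. 112. 123. 105.  68.  61.] [10, 9, 16, 41, 79, 103, 72, 36, 21, 10]
s6 [22.18, 22.11, 22.09, 22.06, 22.02, 21.92, 21.91, 21.98, 21.84, 21.35, 21.1, 21.04] [151. 143. 138. 172. 207. 187. 128. 114. 112.  80.  55.  58.] [10, 10, 15, 41, 79, 95, 66, 37, 19, 11]
s7 [22.33, 22.22, 22.44, 22.03, 22.63, 22.55, 22.43, 22.34, 22.11, 21.93, 21.63, 21.21] [149. 142. 147. 177. 187. 155. 119. 121. 109.  73.  50.  56.] [9, 9, 15, 41, 79, 89, 62, 36, 18, 9]
```

```bash
python3 - <<'E'
from h import *
a=cv2.imread("pics/side0.png");t=cv2.imread("pics/top0.png")
g=a.astype(int).mean(2).round().astype(int)
print("coltop rows165-180",[g[r,329:336].tolist() for r in range(166,180)])
print("foot bottom rows",[(r,a[r,330].tolist()) for r in range(281,290)])
print("foot L",[a[270,c].tolist() for c in range(302,311)],"R",[a[270,c].tolist() for c in range(351,361)])
for c in((.598,-.1476),(.5972,-.1497)):
    th=np.linspace(0,2*np.pi,180)
    f=lambda r,z:proj("side",np.c_[c[0]+r*np.cos(th),c[1]+r*np.sin(th),0*th+z])
    print(c,"coltop min/max row",f(.009,.287)[:,1].min(),f(.009,.287)[:,1].max(),"foot max row z0",f(.066,0)[:,1].max(),"z18",f(.066,.018)[:,1].max(), "foot cols",f(.066,.018)[:,0].min(),f(.066,.018)[:,0].max())
F=12
def crop(n,r0,lifts):
    im=cv2.imread(n)[r0:r0+46,313:346]; im=cv2.resize(im,None,fx=F,fy=F,interpolation=2)
    for z,col,r in lifts:
        p=proj("side",np.c_[.598+r*np.cos(th),-.1476+r*np.sin(th),0*th+z]); q=((p-[313,r0]+.5)*F-.5).round().astype(int)
        for x,y in q[::4]: cv2.circle(im,(int(x),int(y)),1,col,-1)
    return im
L=crop("pics/side0.png",222,[(.12,(0,255,0),.0165),(.12,(255,255,0),.009),(.07,(0,255,0),.0165)])
Rr=crop("pics/s7s.png",200,[(.182,(0,255,0),.0165),(.1814,(255,255,0),.009)])
cv2.imwrite("pics/fin.png",np.hstack([L,Rr]))
E
```

```text
coltop rows165-180 [[67, 59, 53, 45, 44, 44, 44], [89, 82, 75, 66, 56, 48, 43], [96, 97, 94, 88, 78, 66, 53], [89, 94, 96, 96, 90, 79, 64], [72, 74, 79, 83, 82, 74, 65], [55, 51, 53, 55, 57, 57, 55], [41, 36, 37, 37, 38, 39, 47], [34, 31, 31, 32, 31, 34, 46], [45, 40, 37, 37, 45, 56, 69], [71, 71, 70, 72, 82, 94, 98], [95, 99, 104, 109, 113, 119, 115], [107, 115, 122, 126, 125, 126, 115], [115, 122, 132, 135, 135, 132, 115], [124, 128, 140, 146, 145, 138, 118]]
foot bottom rows [(281, [129, 134, 134]), (282, [134, 139, 139]), (283, [125, 130, 130]), (284, [98, 102, 101]), (285, [70, 72, 72]), (286, [56, 68, 86]), (287, [59, 86, 129]), (288, [67, 101, 151]), (289, [72, 107, 157])]
foot L [[66, 103, 155], [63, 101, 153], [60, 94, 143], [62, 81, 113], [77, 83, 90], [94, 97, 96], [104, 108, 108], [109, 114, 114], [109, 113, 113]] R [[115, 118, 119], [111, 116, 115], [103, 107, 106], [93, 100, 109], [81, 102, 134], [75, 109, 155], [78, 115, 166], [79, 117, 168], [78, 117, 167], [79, 116, 168]]
(0.598, -0.1476) coltop min/max row 170.0578018436687 173.02866396138805 foot max row z0 287.5423205103701 z18 281.8095464889225 foot cols 304.937536554129 355.21249698383644
(0.5972, -0.1497) coltop min/max row 170.42047212274235 173.40354409161074 foot max row z0 288.099202635104 z18 282.36086591182186 foot cols 305.0272737777708 355.39108718629063
```

View pics/fin.png

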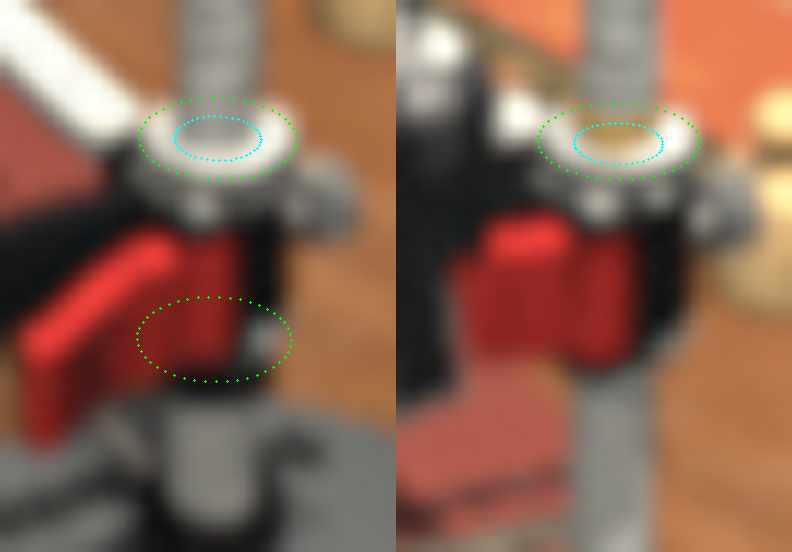

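```bash
cat > fit.py <<'E'
import cv2,numpy as np,sys
from scipy.optimize import least_squares
from scipy.special import erf
names=["side0","s4s","s5s","s6s","s7s"]+sys.argv[1:]
I=[cv2.imread(f"pics/{n}.png")[:,330:333,::-1].astype(float).mean(1) for n in names]
guess=[234,213.5,212.4,212,211.8]+[211.8]*(len(names)-5)
R=[np.r_[204:219,229:238]]+[np.arange(204,int(g+4.6)) for g in guess[1:]]
H=lambda x,s:.5*(1+erf(x/(s*2**.5)))
def model(P,k):
    y2,s,w,bw=P[:4]; b=P[4+k]; r=R[k].astype(float)
    o=r[:,None]
    C=P[4+len(names)+15*k:][:15].reshape(5,3)  # G,Y,G2,W,D
    y1=y2-bw; yb=min(y2,b)
    return C[0]+(C[1]-C[0])*H(o-y1,s)+(C[2]-C[1])*H(o-yb,s)+(C[3]-C[2])*H(o-b,s)+(C[4]-C[3])*H(o-b-w,s)
C0=np.array([[150,148,140],[175,130,40],[150,148,140],[235,230,215],[110,107,100.]])
def res(P):
    out=[]
    for k in range(len(names)):
        out.append((model(P,k)-I[k][R[k]]).ravel())
        C=P[4+len(names)+15*k:][:15].reshape(5,3)
        out.append((C-C0).ravel()*np.repeat([.1,.15,.1,.1,.1],3)*.6)
    out.append([(P[1]-.94)*20,(P[3]-3.65)*40])
    return np.concatenate(out)
P=np.r_[213.3,.94,2.,3.65,guess,np.tile(C0.ravel(),len(names))]
f=least_squares(res,P); p=f.x
print("cost",f.cost,"band low",p[0],"sigma",p[1],"ring",p[2],"bw",p[3])
for k,n in enumerate(names): print(n,"rim row",p[4+k].round(2),"rim above band mm",((p[0]-p[4+k])*2.75).round(2),"rms",np.std(model(p,k)-I[k][R[k]]).round(1))
E
python3 fit.py
```

```text
cost 1317.3920763957449 band low 213.28758009166032 sigma 0.8352303943503102 ring 2.211277138418894 bw 3.581902446020183
side0 rim row 233.96 rim above band mm -56.86 rms 3.6
s4s rim row 213.54 rim above band mm -0.69 rms 3.9
s5s rim row 212.34 rim above band mm 2.62 rms 3.6
s6s rim row 212.14 rim above band mm 3.17 rms 2.9
s7s rim row 211.67 rim above band mm 4.44 rms 2.3
```

```bash
python3 - <<'E'
from h import *
for n in("s4s","s5s","s6s","s7s"):
    b=cv2.imread(f"pics/{n}.png").astype(int)
    print(n); print([ (r,b[r,330:334].mean(0).round().astype(int)[::-1].tolist()) for r in range(226,237)])
c=np.array([.598,-.1476]);o=-C["side"]["R"].T@C["side"]["t"];d=o[:2]-c;d/=np.hypot(*d)
for z in(.178,.180,.182,.184):
    print(z,proj("side",[np.r_[c+.0165*d,z],np.r_[c+.009*d,z],np.r_[c+.0165*d,z-.05]])[:,1])
E
```

```text
s4s
[(226, [118, 34, 31]), (227, [116, 33, 31]), (228, [112, 32, 30]), (229, [112, 35, 32]), (230, [108, 38, 36]), (231, [92, 42, 40]), (232, [84, 67, 63]), (233, [104, 102, 96]), (234, [129, 127, 119]), (235, [137, 135, 126]), (236, [138, 135, 126])]
s5s
[(226, [108, 32, 30]), (227, [107, 31, 29]), (228, [108, 33, 30]), (229, [104, 36, 34]), (230, [92, 48, 45]), (231, [83, 71, 66]), (232, [100, 99, 92]), (233, [123, 121, 113]), (234, [135, 132, 124]), (235, [137, 134, 126]), (236, [138, 135, 126])]
s6s
[(226, [107, 32, 30]), (227, [107, 32, 30]), (228, [106, 35, 34]), (229, [100, 40, 38]), (230, [88, 54, 51]), (231, [87, 79, 74]), (232, [105, 104, 97]), (233, [124, 121, 114]), (234, [134, 132, 124]), (235, [138, 135, 127]), (236, [136, 134, 126])]
s7s
[(226, [106, 31, 30]), (227, [104, 31, 30]), (228, [101, 34, 32]), (229, [89, 40, 38]), (230, [81, 61, 58]), (231, [94, 92, 86]), (232, [112, 111, 104]), (233, [125, 123, 115]), (234, [134, 132, 124]), (235, [137, 134, 126]), (236, [137, 134, 125])]
0.178 [215.93763477 214.45815028 233.7055532 ]
0.18 [215.20995283 213.73387873 233.01027771]
0.182 [214.48094625 213.00830027 232.31373229]
0.184 [213.75061288 212.2814128  231.61591474]
```

Comparing the rim and band directly in the image puts the rim about 4 mm too high. I'll ease the lever open, come down, and measure again before shutting it.

```bash
python3 jog.py '.37 0 .0017 0 0 0 -.001;.40 0 .0017 0 0 0 0;.40 -.0002 .0004 .0012 0 0 0;.40 -.0003 0 .0013 0 0 0;.40 -.0002 0 .0012 0 0 0;.40 0 0 0 0 0 0;.40 0 0 0 0 0 0'; python3 m.py s8; python3 fit.py s8s
```

```text
time_s: 11.0
position: [0.5406, -0.1503, 0.152]
orientation: [0.003, 0.995, -0.011, 0.099]
force: [-5.4, 3.5, -2.0]
opening: 0.4
grip_force: 8.2
open 0.3995540624233237 grip 8.219769881106913 F [-5.4  3.5 -2. ]
arm angle -0.029036845193382173 x col 0.5974401131858359
shift (np.float64(8.999022468131866), np.float64(20.70000000000004)) rim z 0.1785708835763506
333 [211. 124.  62.  83. 127. 102.  69.  56.]
334 [211. 127.  73. 102. 153. 125.  85.  69.]
335 [211. 130.  75. 109. 158. 130.  86.  75.]
336 [212. 129.  78.  97. 131. 103.  64.  55.]
cost 1578.2664229217337 band low 213.2810504096142 sigma 0.8123897086457413 ring 2.2609641103539793 bw 3.5754754484018823
side0 rim row 233.93 rim above band mm -56.78 rms 3.6
s4s rim row 213.51 rim above band mm -0.64 rms 3.9
s5s rim row 212.31 rim above band mm 2.67 rms 3.5
s6s rim row 212.11 rim above band mm 3.23 rms 2.8
s7s rim row 211.65 rim above band mm 4.5 rms 2.4
s8s rim row 212.95 rim above band mm 0.92 rms 3.7
```

```bash
python3 jog.py '.37 0 -.0014 0 0 0 0;.345 0 -.0014 0 0 0 0;.345 0 0 0 0 0 0;.345 0 0 0 0 0 0' 50; python3 m.py s9; python3 fit.py s9s | tail -1
```

```text
time_s: 11.5
position: [0.5406, -0.1478, 0.1521]
orientation: [0.003, 0.995, -0.011, 0.099]
force: [-4.0, 2.0, -2.4]
opening: 0.346
grip_force: 8.4
open 0.34617434179982803 grip 8.424987512407824 F [-4.   2.  -2.4]
arm angle -0.03528298357366137 x col 0.5973296352707972
shift (np.float64(11.342448509667017), np.float64(20.70000000000004)) rim z 0.1785708835763506
333 [203. 117.  60.  84. 128. 103.  66.  57.]
334 [205. 121.  69. 103. 154. 125.  84.  68.]
335 [206. 122.  74. 108. 160. 131.  88.  75.]
336 [207. 124.  72.  96. 132. 103.  65.  55.]
s9s rim row 210.51 rim above band mm 7.62 rms 4.5
```

```bash
python3 jog.py '.32 0 -.0006 0 0 0 0;.29 0 -.0005 0 0 0 0;.2 0 0 0 0 0 0;.2 0 0 0 0 0 0;.2 0 0 0 0 0 0' 60; python3 m.py s10; python3 e.py s9 s10
```

```text
time_s: 12.1
position: [0.5405, -0.1461, 0.1519]
orientation: [0.003, 0.995, -0.011, 0.099]
force: [-6.9, 6.3, -3.4]
opening: 0.286
grip_force: 60.6
open 0.2860297058571736 grip 60.5778443813324 F [-6.9  6.3 -3.4]
arm angle -0.02132190951622457 x col 0.5972561630695632
shift (np.float64(15.071242299307722), np.float64(20.400000000000034)) rim z 0.1777458958250979
333 [227. 147.  71.  83. 126. 103.  65.  57.]
334 [227. 146.  78. 102. 153. 125.  84.  71.]
335 [227. 150.  81. 109. 159. 132.  90.  75.]
336 [227. 149.  82.  98. 130. 104.  67.  53.]
s9 [20.84, 20.85, 21.08, 21.17, 21.01, 20.93, 20.93, 20.96, 20.81, 20.42, 20.08, 19.87] [151. 144. 128. 124. 157. 199. 186. 127. 100. 101.  74.  54.] [10, 9, 16, 40, 77, 109, 99, 56, 29, 17]
s10 [20.86, 20.76, 20.81, 20.87, 19.78, 20.46, 20.53, 20.59, 20.48, 20.29, 20.04, 19.69] [151. 144. 127. 125. 169. 219. 209. 147. 134. 142. 109.  67.] [9, 9, 16, 40, 77, 109, 99, 53, 26, 18]
```

```bash
python3 jog.py '.2 0 0 0 0 0 0;.2 0 0 0 0 0 0;.2 0 0 0 0 0 0;.2 0 0 0 0 0 0;.2 0 0 0 0 0 0'; python3 m.py s11 | head -3; python3 -c "
from cell import env
print(env.finish_job())"
```

```text
time_s: 12.7
position: [0.5405, -0.1461, 0.1519]
orientation: [0.003, 0.995, -0.011, 0.099]
force: [-5.8, 7.1, -3.5]
opening: 0.283
grip_force: 60.6
open 0.2833541551703067 grip 60.57900309562683 F [-5.8  7.1 -3.5]
arm angle -0.02146009117448126 x col 0.5972469863189834
shift (np.float64(14.960769044961049), np.float64(20.400000000000034)) rim z 0.1777458958250979
the job is handed in; nothing more can be done
None
```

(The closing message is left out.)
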